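Show the helper how to refill the empty salt dispenser

ROBOT

A 6-joint arm with a two-finger parallel gripper is mounted at the origin on the work surface. World frame = base frame: x ahead of the robot, y to its left, z up, the work surface at z = 0. Lengths are in m, angles in rad, forces in N, time in s.
With the tool pointing down it reaches from about 0.35 to 0.925 m from the base axis. Payload 6.4 kg.
Tool frame: the origin (TCP) lies midway between the tips of the shut fingers; the grasp point (between the pads) lies 19 mm behind it; z points along the fingers, x is the direction in which the jaws open and shut, and the axes are right-handed (so a half turn about z gives the same grasp; the last joint's range is limited). The gripper opens to 85 mm and grips with 20 to 120 N. Pads are 22 mm wide; open, the fingers measure 114 mm over their backs; the gripper's body (76 mm by 85 mm) begins 54 mm behind the grasp point. The pads swing forward as they close: fully open they stand 13 mm farther back than shut.
Start: joints at [-1.384, 0.245, 1.558, -0, 1.339, -0.174], TCP at [0.229, -0.608, 0.231] pointing down, gripper open.
Joint ranges: [-3.13, 3.13], [-1.02, 2.26], [0.13, 2.54], [-0.95, 4.09], [0.21, 2.88], [-2.74, 2.74]. Speed limits (rad/s): [2.57, 2.57, 3.14, 3.14, 3.14, 3.14].

INTERFACE

Orientations are given as a unit quaternion [x, y, z, w].
In Python, from bench import get_state, read_camera, get_calibration, hand_in, silhouettes, place_of gives the robot as it stands.
- The arm moves only by the shell command python3 -m crank 'ROWS' [OPENING]. ROWS is JSON, a list of rows, each an object with "slide": the shift along the world's x, y, z in mm, a list of three; "twist": the turn, a rotation vector about the world's x, y, z in rad, a list of three. In form: [{"slide": [tx, ty, tz], "twist": [rx, ry, rz]}, ...]. A call has 1 to 10 rows; each row is the pose to reach, as a shift and turn from the pose commanded when the call began; what a row does not reach only later rows make up. A row lasts 1/12 s, in which the tool goes at most 41.7 mm and 7.16 degrees, less where a joint would pass 70% of its speed; a pose out of reach is approached as far as the arm can. A call with a gripper value outside its range is refused whole. OPENING is the opening in per cent of the stroke, from 0 (shut) to 100 (fully open), set as the call begins (- or left out, the last holds). The fingers move at their own pace and stop on an object; the grip force is fixed at half the most. Time passes only in rows, so rows that repeat a pose let the fingers close. It gives the time, the measured TCP pose, the force and the opening at its end, in the units of the state.
- get_state(): the state, without advancing time (a new reading comes with each control period).
- read_camera(name): name is "side" or "top" or "wrist"; returns (picture, depth): 420x560x3 uint8, blue, green, red; 420x560 float32, m along the optical axis (not along the pixel's ray), 0 where there is no reading.
- get_calibration(name): a dict with "K" (3x3 intrinsics, pixels), "k1" (the pictures are not rectified: a ray, as slopes to the right and down, at radius r is drawn at 1 + k1 r^2 times it, then the intrinsics apply), "extrinsics" (4x4, takes a point from camera to world coordinates). Camera axes: x right, y down, z forward; pixel columns grow to the right and rows downward; lengths in m; the calibration is good to about 2 mm. A picture is of the moment at which its call begins: read the wrist's pose just before it. get_calibration takes no time and is no camera call; for the wrist camera it gives the pose at the moment of the call.
- hand_in(): hands the job in, once; it reports no verdict.
Trained networks look in the newest picture that a camera, given by its name, has taken for a name from the list of things; names that differ only in an ending like _2 or _b are one class to them, and where a whole thing is asked for, a point or a joint stands for the part that bears it (a point fixed in the world has none). Each returns a list of dicts, best first, with "confidence" (0 to 1); they miss things now and then, are a little off and sometimes report something else, mostly with a low value. They report only what shows in the picture. A call takes as long as a camera call. They do not tell look-alikes from the thing itself.
- silhouettes(camera, target): "mask" (420x560 bool, what is visible of it) and "extent" ([left, top, right, bottom] in pixels, round what is visible of it).
- place_of(camera, target): "point" ([column, row] in pixels: a listed point, or the origin of a listed thing).
The state is a dict: "time": time; "joint_pos": joint angles; "dq": joint speeds; "joint_torque": joint torques, N m; "eef_pos": TCP position; "tcp_rot": TCP orientation; "wrist_force": force on the tool from outside, world axes, zero at the start; "wrist_torque": the same for the moment, N m; "grip_width": opening from 0.0 (shut) to 1.0 (fully open).
Only numpy, scipy, OpenCV 4.12 (cv2) and the standard library are available. Lean on these libraries where they do the work, as an engineer would, in place of code of your own. Each camera call takes 0.05 s, during which the arm holds its last target.

TASK

The salt dispenser has run empty; show the kitchen helper what to do about it. Press its red lever all the way down with the fingertips and let it spring back up, then point down at the white salt pot with the fingertips two or three centimetres above its lid knob for two seconds, then point in the same way at the orange filler cap on top of the dispenser for two seconds and finish still pointing there. Grasp nothing, do not touch the salt pot or the cap at all, and leave everything else standing where it is.

Things in the scene. Friction and masses are not known exactly. Their poses are not given: they have to be found in the camera images.
- crate: Fixed narrow wooden crate on its side, 340 mm (its x) by 820 mm (its y), top 120 mm above the table; origin at the centre of its underside. All the things below stand on its top.
- dispenser: White plastic salt dispenser fixed to the crate. Housing 80 mm (x) by 78 mm (y), 130 mm tall above the crate, on a grey base plate 110 by 100 mm; origin at the centre of its underside, z up. Its front, with the lever and below it a short grey spout, faces its own -x.
- lever (a joint): Red lever of the dispenser, in rad: 0 up at rest (level), 0.40 fully down on its stop; grows as the paddle goes down. A spring returns it when let go; holding it fully down takes about 6 N on the paddle's middle.
- lever_pad (a point): Middle of the upper face of the lever's red paddle (44 by 44 mm), moving with the lever. At rest 124 mm above the crate top and 60 mm in front of the housing; nothing is above it. The hinge lies level along the dispenser's y, 54 mm towards the housing and 4 mm lower. Over the full stroke the point drops 21 mm and goes 3 mm towards the housing. Housing top 6 mm, cap top 24 mm above it at rest.
- filler_cap: Orange round filler cap, 42 mm across, 14 mm high with a 4 mm grip bar, on top of the dispenser's housing; origin at the centre of its underside.
- cap_top (a point): Top centre of the orange filler cap, 148 mm above the crate top.
- salt_pot: White ceramic salt pot with a wooden lid and knob, loose, about 0.5 kg, 84 mm across, 105 mm tall; origin at the centre of its underside, z up.
- salt_top (a point): Top centre of the salt pot's wooden lid knob (28 mm across), 105 mm above the pot's underside.
- clay_pot: Terracotta pot with a terracotta lid, same shape and size as the white salt pot (84 mm across, 105 mm tall). Loose; a bystander. Origin at the centre of its underside.
- jug: Blue plastic jug, open, 92 mm across, 150 mm tall, handle on its own +y side reaching 80 mm from the axis. Loose; a bystander. Origin at the centre of its underside.
- bowl: Stainless steel bowl, 120 mm across, 52 mm tall. Loose; a bystander. Origin at the centre of its underside.
- pot_lid: Aluminium pot lid lying flat, 124 mm across, 42 mm tall with its black knob. Loose; a bystander. Origin at the centre of its underside.
- ramekin: Small blue ceramic ramekin, 72 mm across, 42 mm tall. Loose; a bystander. Origin at the centre of its underside.
Not all that is in view belongs to the job. Leave any blue or pink look-alike of the salt_pot alone.

How it is judged:
On the way, in this order (a step that is already met when the one before it is completed fails the run):
1. the dispenser's lever is pressed all the way down with the fingers (value of joint lever above 0.34 rad and contact force between the fingers and dispenser above 0.5 N), for 0.1 s.
2. the lever is back up and the fingers point at the salt pot from just above for the dwell (at least 1.5 s) (value of joint lever below 0.08 rad and horizontal distance between the grasp point and salt_top below 0.03 m and z of the grasp point in the frame of salt_top between 0.012 and 0.08 m), for 1.5 s.
3. the fingers point at the filler cap from just above for the dwell (at least 1.5 s) (value of joint lever below 0.08 rad and horizontal distance between the grasp point and cap_top below 0.03 m and z of the grasp point in the frame of cap_top between 0.012 and 0.08 m), for 1.5 s.
At the end, for the whole second after the job is handed in: The lever is up (below 0.08 rad), the grasp point is over the filler cap's top centre within 30 mm sideways and 12 to 80 mm above it, touching nothing, and the salt pot, clay pot, jug, bowl, pot lid and ramekin all stand upright within 20 mm of where they began (all of step 3 and distance of each of salt_pot, clay_pot, jug, bowl, pot_lid, ramekin from where it was at the start of the episode below 0.02 m and angle between each of salt_pot, clay_pot, jug, bowl, pot_lid, ramekin's own z axis and vertical below 0.2 rad).
It fails at once if the salt pot is touched (contact force between salt_pot and the fingers above 0.3 N or contact force between salt_pot and the arm above 0.3 N).
It fails at once if the filler cap is touched (contact force between filler_cap and the fingers above 0.3 N or contact force between filler_cap and the arm above 0.3 N).
It fails at once if the salt pot is moved, lifted or carried (distance of salt_pot from where it was at the start of the episode above 0.02 m).
It fails at once if a bystander (clay pot, jug, bowl, pot lid, ramekin) is pushed away, lifted or tipped (distance of any of clay_pot, jug, bowl, pot_lid, ramekin from where it was at the start of the episode above 0.02 m or angle between any of clay_pot, jug, bowl, pot_lid, ramekin's own z axis and vertical above 0.25 rad).
It also fails if it takes over 56 s, if anything falls off the work surface, if the arm or the gripper's body presses on something with over 40 N, if the wrist force passes 120 N, or if a joint passes its speed limit or range.

## Working session

There is one attempt and no reset: what is moved stays moved. The work goes in short steps, Python scripts to look and compute and a shell command to move; the robot and the scene stay as the last step left them, time stands still between calls to the robot, and variables do not carry over. Pictures are saved under pics/ and viewed, and the job is handed in when it is done.

```bash
ls; mkdir -p pics
python3 - <<'E'
from bench import *
import cv2,numpy as np
s=get_state();print(s['time'],s['eef_pos'],s['tcp_rot'],s['grip_width'],s['wrist_force'])
for c in ['top','side']:
    p,d=read_camera(c);cv2.imwrite(f'pics/{c}0.png',p)
    np.savez(f'{c}0.npz',p=p,d=d)
    for t in ['lever_pad','cap_top','salt_top','salt_pot','dispenser','crate']:
        try: print(c,t,[(np.round(r['point']),round(r['confidence'],2)) for r in place_of(c,t)][:4])
        except Exception as e: print(t,e)
E
```

```text
pics
0.0 [ 0.22934562 -0.60757974  0.2301701 ] [ 8.22501821e-01 -5.68761616e-01 -7.07021111e-04 -6.91229463e-04] 1.000894725923234 [-0.26314405  0.83350287 -0.09815927]
top lever_pad [(array([363., 246.]), 0.61), (array([238., 211.]), 0.28)]
top cap_top [(array([363., 206.]), 0.69), (array([315., 265.]), 0.62)]
top salt_top [(array([162., 203.]), 0.92), (array([239., 205.]), 0.79), (array([319., 150.]), 0.62), (array([142., 259.]), 0.57)]
top salt_pot [(array([170., 206.]), 0.97), (array([153., 260.]), 0.91), (array([316., 161.]), 0.9), (array([239., 211.]), 0.79)]
top dispenser [(array([348., 221.]), 0.55)]
top crate [(array([317., 241.]), 0.73), (array([364., 245.]), 0.17)]
side lever_pad [(array([219., 269.]), 0.76)]
side cap_top [(array([277., 260.]), 0.54)]
side salt_top [(array([285., 160.]), 0.97), (array([288., 134.]), 0.94), (array([373., 273.]), 0.89), (array([233., 129.]), 0.89)]
side salt_pot [(array([279., 192.]), 0.85), (array([363., 294.]), 0.72), (array([234., 156.]), 0.58)]
side dispenser [(array([272., 304.]), 0.68)]
side crate [(array([249., 294.]), 0.92)]
```

View pics/top0.png

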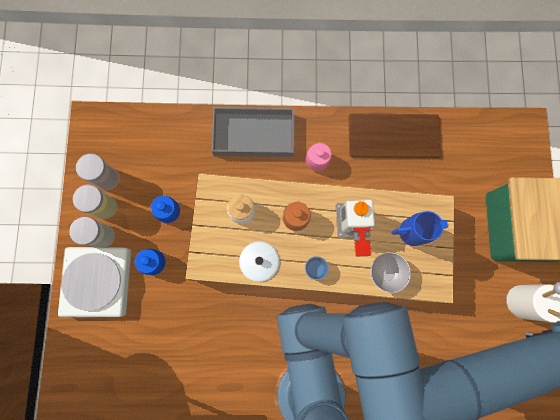

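View pics/side0.png

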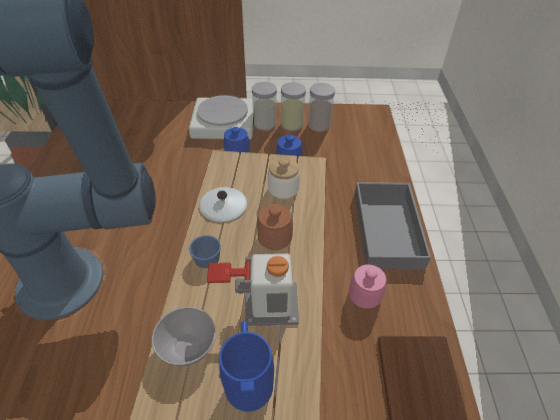

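The top picture shows the red paddle at about (362,248), the orange cap at (361,209) and the wooden-lid white pot at (240,207). In the side picture they are at (219,272), (278,266) and (285,165). Next I measure them in 3D from depth.

```bash
cat > h.py <<'E'
import numpy as np,cv2
from bench import *
def world(c,px,d,cal=None):
    """px Nx2 (col,row), depth -> world"""
    cal=cal or get_calibration(c);K=np.array(cal['K'],float);k=cal['k1'];T=np.array(cal['extrinsics'])
    n=cv2.undistortPoints(np.array(px,float).reshape(-1,1,2),K,np.array([k,0,0,0.])).reshape(-1,2)
    P=np.c_[n*np.array(d)[:,None],d]
    return P@T[:3,:3].T+T[:3,3]
def cloud(c,p,d,roi,f):
    hsv=cv2.cvtColor(p,cv2.COLOR_BGR2HSV).astype(int)
    m=f(hsv)&(d>0);z=np.zeros_like(m);l,t,r,b=roi;z[t:b,l:r]=1;m&=z.astype(bool)
    v,u=np.nonzero(m);return world(c,np.c_[u,v],d[v,u]),np.c_[u,v]
E
python3 - <<'E'
from h import *
red=lambda h:((h[...,0]<5)|(h[...,0]>172))&(h[...,1]>170)&(h[...,2]>80)
ora=lambda h:(h[...,0]>5)&(h[...,0]<16)&(h[...,1]>200)&(h[...,2]>170)
anyf=lambda h:h[...,0]>=0
def rep(n,P):
    if len(P)<4: print(n,len(P));return
    print(n,len(P),'med',np.round(np.median(P,0),4),'lo',np.round(np.percentile(P,3,0),4),'hi',np.round(np.percentile(P,97,0),4))
R={'top':dict(red=(345,225,380,262),ora=(345,195,378,222),pot=(222,190,262,228)),'side':dict(red=(200,255,258,290),ora=(262,252,295,280),pot=(262,148,305,200))}
for c in R:
    z=np.load(c+'0.npz');p,d=z['p'],z['d']
    P,_=cloud(c,p,d,R[c]['red'],red);rep(c+' red',P)
    P=P[P[:,2]>np.median(P[:,2])-.01];
    q,_=cloud(c,p,d,R[c]['ora'],ora);rep(c+' ora',q)
    t=q[q[:,2]>.25];rep('  ora>.25',t)
    # lever end: cv2.minAreaRect of xy
    print('  red rect',cv2.minAreaRect((P[:,:2]*1000).astype(np.float32)))
    P,_=cloud(c,p,d,R[c]['pot'],anyf);P=P[P[:,2]>.135];rep(c+' pot',P)
    k=P[P[:,2]>.213];rep('  knob',k)
    # housing top
for c,tg in [('top','salt_top'),('top','lever_pad'),('top','cap_top'),('side','salt_top'),('side','lever_pad'),('side','cap_top'),]:
    zz=np.load(c+'0.npz');d=zz['d'];read_camera(c)
    H={'salt_top':.225,'lever_pad':.244,'cap_top':.268}[tg]
    cal=get_calibration(c)
    for r in place_of(c,tg):
        a=np.array(world(c,[r['point']],[1.],cal))[0];o=np.array(cal['extrinsics'])[:3,3]
        print(c,tg,np.round(r['point']),round(r['confidence'],2),np.round(o+(a-o)*(H-o[2])/(a[2]-o[2]),3))
# obstacles
for c in ['top']:
    z=np.load(c+'0.npz');p,d=z['p'],z['d']
    for n,roi in dict(clay=(280,200,313,232),jug=(390,208,450,248),bowl=(370,252,412,295),ram=(303,255,330,281),lid=(236,240,282,284),disp=(335,195,378,240)).items():
        P,_=cloud(c,p,d,roi,anyf);P=P[P[:,2]>.132];rep(n,P)
E
```

```text
top red 310 med [ 0.4555 -0.1264  0.2427] lo [ 0.4261 -0.1463  0.2382] hi [ 0.503  -0.1083  0.2478]
top ora 66 med [ 0.5571 -0.1253  0.2634] lo [ 0.5398 -0.1395  0.2585] hi [ 0.5744 -0.1046  0.2685]
  ora>.25 66 med [ 0.5571 -0.1253  0.2634] lo [ 0.5398 -0.1395  0.2585] hi [ 0.5744 -0.1046  0.2685]
  red rect ((464.48944091796875, -126.17062377929688), (78.03174591064453, 43.75168228149414), 0.4743116796016693)
top pot 644 med [0.5611 0.2246 0.2028] lo [0.5289 0.1902 0.1525] hi [0.6005 0.2613 0.2251]
  knob 72 med [0.5687 0.2274 0.2239] lo [0.5564 0.2157 0.2139] hi [0.5812 0.2392 0.2289]
side red 15 med [ 0.4337 -0.1306  0.245 ] lo [ 0.4257 -0.1461  0.2421] hi [ 0.4553 -0.1192  0.2462]Traceback (most recent call last):
  File "<stdin>", line 13, in <module>
  File "h.py", line 12, in cloud
    v,u=np.nonzero(m);return world(c,np.c_[u,v],d[v,u]),np.c_[u,v]
                             ~~~~~^^^^^^^^^^^^^^^^^^^^^
  File "h.py", line 6, in world
    n=cv2.undistortPoints(np.array(px,float).reshape(-1,1,2),K,np.array([k,0,0,0.])).reshape(-1,2)
      ~~~~~~~~~~~~~~~~~~~^^^^^^^^^^^^^^^^^^^^^^^^^^^^^^^^^^^^^^^^^^^^^^^^^^^^^^^^^^^
cv2.error: OpenCV(4.12.0) /io/opencv/modules/calib3d/src/undistort.dispatch.cpp:347: error: (-215:Assertion failed) CV_IS_MAT(_src) && CV_IS_MAT(_dst) && (_src->rows == 1 || _src->cols == 1) && (_dst->rows == 1 || _dst->cols == 1) && _src->cols + _src->rows - 1 == _dst->rows + _dst->cols - 1 && (CV_MAT_TYPE(_src->type) == CV_32FC2 || CV_MAT_TYPE(_src->type) == CV_64FC2) && (CV_MAT_TYPE(_dst->type) == CV_32FC2 || CV_MAT_TYPE(_dst->type) == CV_64FC2) in function 'cvUndistortPointsInternal'
```

Run:
```python
from h import *
anyf=lambda h:h[...,0]>=0
red=lambda h:((h[...,0]<6)|(h[...,0]>170))&(h[...,1]>130)
ora=lambda h:(h[...,0]>4)&(h[...,0]<18)&(h[...,1]>150)&(h[...,2]>120)
def rep(n,P):
    if len(P)<4: print(n,len(P));return
    print(n,len(P),'med',np.round(np.median(P,0),4),'lo',np.round(np.percentile(P,3,0),4),'hi',np.round(np.percentile(P,97,0),4))
z=np.load('side0.npz');p,d=z['p'],z['d']
print('depth valid side',(d>0).mean())
for n,roi,f in [('red',(200,255,258,290),red),('ora',(262,252,295,280),ora),('pot',(262,148,305,200),anyf)]:
    P,_=cloud('side',p,d,roi,f) ; rep('side '+n,P)
    if n=='pot': rep('knob',P[P[:,2]>.213])
z=np.load('top0.npz');p,d=z['p'],z['d']
for n,roi in dict(clay=(280,200,313,232),jug=(390,208,450,248),bowl=(370,252,412,295),ram=(303,255,330,281),lid=(236,240,282,284),disp=(335,195,378,240)).items():
    P,_=cloud('top',p,d,roi,anyf);P=P[P[:,2]>.132];rep(n,P)
P,_=cloud('top',p,d,(335,195,378,240),lambda h:h[...,1]<60);P=P[(P[:,2]>.225)];rep('housing',P)
print(cv2.minAreaRect((P[:,:2]*1000).astype(np.float32)))
for c in ['top','side']:
  read_camera(c); cal=get_calibration(c);o=np.array(cal['extrinsics'])[:3,3]; print(c,'cam',np.round(o,3))
  for tg,H in {'salt_top':.225,'lever_pad':.244,'cap_top':.268}.items():
    for r in place_of(c,tg):
        a=world(c,[r['point']],[1.],cal)[0]
        print(c,tg,np.round(r['point']),round(r['confidence'],2),np.round(o+(a-o)*(H-o[2])/(a[2]-o[2]),3))
```

```text
depth valid side 0.9960034013605442
side red 637 med [ 0.4547 -0.1296  0.2445] lo [ 0.4259 -0.1495  0.2404] hi [ 0.5016 -0.1087  0.2468]
side ora 152 med [ 0.554  -0.1302  0.2649] lo [ 0.5393 -0.1421  0.2586] hi [ 0.5712 -0.1111  0.2694]
side pot 2227 med [0.567  0.2213 0.1333] lo [0.5096 0.186  0.0021] hi [0.625  0.5387 0.2204]
knob 87 med [0.5686 0.2215 0.2251] lo [0.5561 0.2129 0.2156] hi [0.5799 0.2364 0.228 ]
clay 640 med [0.5417 0.0595 0.203 ] lo [0.5093 0.0236 0.151 ] hi [0.5811 0.0945 0.2255]
jug 1124 med [ 0.5071 -0.3091  0.2233] lo [ 0.4664 -0.3506  0.1387] hi [ 0.5478 -0.2357  0.2705]
bowl 840 med [ 0.3864 -0.2408  0.1503] lo [ 0.3301 -0.2769  0.1328] hi [ 0.4365 -0.1709  0.1734]
ram 207 med [ 0.3956 -0.0121  0.1564] lo [ 0.3597 -0.0363  0.1331] hi [0.4249 0.0296 0.1642]
lid 824 med [0.4125 0.1695 0.1358] lo [0.3673 0.1229 0.1322] hi [0.4585 0.2148 0.1606]
disp 1132 med [ 0.5342 -0.1148  0.2471] lo [ 0.4801 -0.1581  0.1471] hi [ 0.5807 -0.0808  0.2653]
housing 604 med [ 0.5335 -0.1132  0.2481] lo [ 0.5049 -0.1582  0.2343] hi [ 0.581  -0.0828  0.2535]
((541.323974609375, -121.11625671386719), (89.44013214111328, 79.30625915527344), 4.725688934326172)
top cam [0.328 0.132 1.456]
top salt_top [161. 205.] 0.92 [0.567 0.453 0.225]
top salt_top [238. 208.] 0.76 [0.561 0.23  0.225]
top salt_top [144. 258.] 0.72 [0.413 0.492 0.225]
top salt_top [318. 152.] 0.62 [ 0.733 -0.004  0.225]
top lever_pad [364. 246.] 0.62 [ 0.452 -0.131  0.244]
top cap_top [364. 207.] 0.43 [ 0.56  -0.129  0.268]
side cam [ 0.559 -0.598  0.916]
side salt_top [283. 162.] 0.96 [0.567 0.22  0.225]
side salt_top [372. 273.] 0.94 [ 0.743 -0.114  0.225]
side salt_top [289. 137.] 0.58 [0.582 0.322 0.225]
side lever_pad [220. 273.] 0.95 [ 0.449 -0.133  0.244]
side cap_top [274. 261.] 0.87 [ 0.551 -0.12   0.268]
side cap_top [249. 295.] 0.52 [ 0.507 -0.194  0.268]
```

The pad measures about (0.447, -0.128, 0.244), the salt knob (0.568, 0.224, 0.225) and the cap (0.556, -0.127, 0.268). I'll shut the fingers, lift, and travel high.

```bash
python3 -m crank '[{"slide":[0,0,40],"twist":[0,0,0]},{"slide":[0,0,80],"twist":[0,0,0]},{"slide":[0,0,120],"twist":[0,0,0]},{"slide":[0,0,150],"twist":[0,0,0]},{"slide":[0,0,150],"twist":[0,0,0]},{"slide":[10,30,150],"twist":[0,0,0]},{"slide":[25,65,150],"twist":[0,0,0]},{"slide":[40,100,150],"twist":[0,0,0]},{"slide":[55,130,150],"twist":[0,0,0]},{"slide":[55,130,150],"twist":[0,0,0]}]' 0
```

```text
time: 1.93
eef_pos: [0.2867, -0.4741, 0.3819]
tcp_rot: [0.824, -0.567, 0.001, -0.0]
wrist_force: [0.0, -0.7, 0.1]
grip_width: 0.001
```

```bash
python3 -m crank '[{"slide":[15,33,0],"twist":[0,0,0]},{"slide":[30,66,0],"twist":[0,0,0]},{"slide":[45,99,0],"twist":[0,0,0]},{"slide":[60,132,0],"twist":[0,0,0]},{"slide":[75,165,0],"twist":[0,0,0]},{"slide":[90,198,0],"twist":[0,0,0]},{"slide":[105,231,0],"twist":[0,0,0]},{"slide":[120,264,0],"twist":[0,0,0]},{"slide":[135,297,0],"twist":[0,0,0]},{"slide":[150,330,0],"twist":[0,0,0]}]'
```

```text
time: 2.77
eef_pos: [0.4349, -0.1468, 0.3813]
tcp_rot: [0.822, -0.569, 0.0, 0.0]
wrist_force: [1.1, -0.6, 0.3]
grip_width: -0.002
```

```bash
python3 -m crank '[{"slide":[6,10,-10],"twist":[0,0,0]},{"slide":[11,19,-30],"twist":[0,0,0]},{"slide":[11,19,-50],"twist":[0,0,0]},{"slide":[11,19,-70],"twist":[0,0,0]},{"slide":[11,19,-90],"twist":[0,0,0]},{"slide":[11,19,-105],"twist":[0,0,0]},{"slide":[11,19,-115],"twist":[0,0,0]},{"slide":[11,19,-115],"twist":[0,0,0]},{"slide":[11,19,-115],"twist":[0,0,0]}]'
python3 - <<'E'
from h import *
p,d=read_camera('side');cv2.imwrite('pics/s1.png',cv2.resize(p[180:360,130:370],None,fx=3,fy=3))
p,d=read_camera('wrist');cv2.imwrite('pics/w1.png',p)
s=get_state();print(s['eef_pos'],s['wrist_force'],s['time'])
E
```

```text
time: 3.52
eef_pos: [0.4455, -0.1293, 0.2663]
tcp_rot: [0.822, -0.569, -0.0, 0.0]
wrist_force: [1.2, 0.4, 1.2]
grip_width: 0.002
[ 0.44608547 -0.12963601  0.2676432 ] [ 0.45880838  0.36795184 -0.00640237] 3.6167
```

View pics/s1.png

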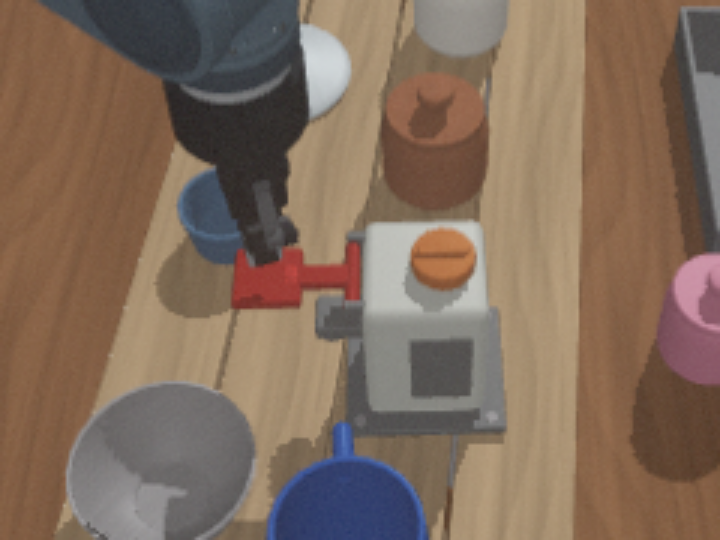

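View pics/w1.png

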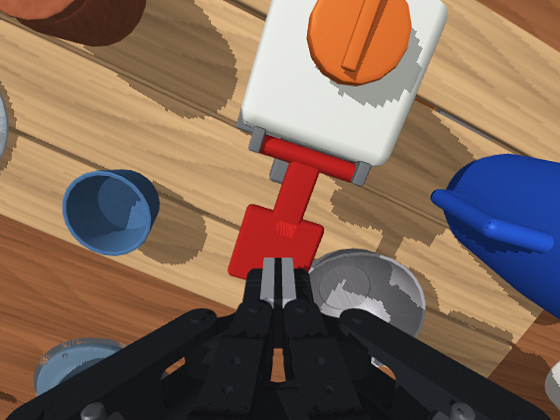

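The wrist view shows the shut tips at (278,262) over the red paddle centred near (275,245), so the alignment is good. Now I press.

```bash
python3 -m crank '[{"slide":[1,1,-10],"twist":[0,0,0]},{"slide":[1,1,-18],"twist":[0,0,0]},{"slide":[2,1,-24],"twist":[0,0,0]},{"slide":[2,1,-29],"twist":[0,0,0]},{"slide":[3,1,-33],"twist":[0,0,0]},{"slide":[4,1,-37],"twist":[0,0,0]},{"slide":[4,1,-40],"twist":[0,0,0]},{"slide":[4,1,-42],"twist":[0,0,0]},{"slide":[4,1,-42],"twist":[0,0,0]}]'
python3 - <<'E'
from h import *
p,d=read_camera('side');cv2.imwrite('pics/s2.png',cv2.resize(p[180:360,130:370],None,fx=3,fy=3))
s=get_state();print(s['eef_pos'],s['wrist_force'],s['time'])
E
```

```text
time: 4.37
eef_pos: [0.4495, -0.1282, 0.2259]
tcp_rot: [0.823, -0.569, -0.0, 0.0]
wrist_force: [-7.1, 1.5, 11.2]
grip_width: -0.003
[ 0.44951649 -0.12820523  0.22591286] [-7.49206075  2.47112256 10.82361019] 4.4167
```

View pics/s2.png

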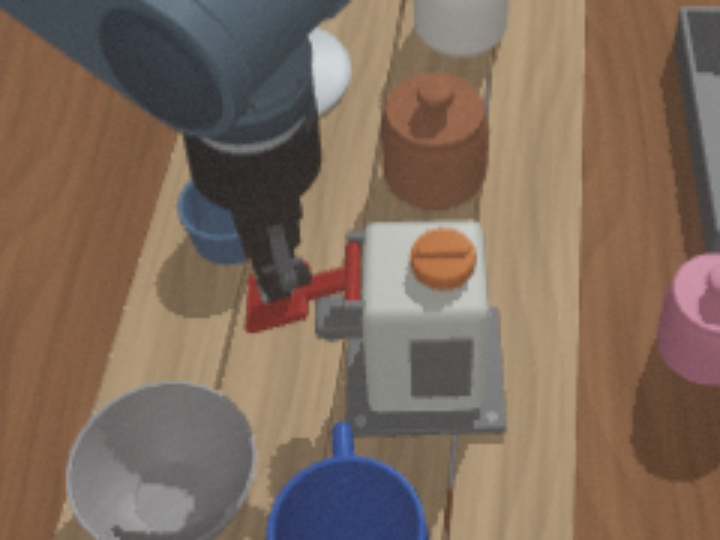

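The paddle is tilted down with 11 N on the tool. I press a little further to confirm it is on the stop.

```bash
python3 -m crank '[{"slide":[0,0,-2],"twist":[0,0,0]},{"slide":[0,0,-4],"twist":[0,0,0]},{"slide":[0,0,-4],"twist":[0,0,0]},{"slide":[0,0,-4],"twist":[0,0,0]}]'
```

```text
time: 4.75
eef_pos: [0.4499, -0.1284, 0.2251]
tcp_rot: [0.823, -0.568, 0.0, 0.0]
wrist_force: [-14.4, 5.8, 27.1]
grip_width: -0.001
```

The force rose from 11 to 27 N over less than 1 mm, so it is on the stop. I release it and check the lever.

```bash
python3 -m crank '[{"slide":[0,0,4],"twist":[0,0,0]},{"slide":[-1,0,10],"twist":[0,0,0]},{"slide":[-2,0,20],"twist":[0,0,0]},{"slide":[-3,0,32],"twist":[0,0,0]},{"slide":[-3,0,60],"twist":[0,0,0]},{"slide":[-3,0,95],"twist":[0,0,0]},{"slide":[-3,0,130],"twist":[0,0,0]},{"slide":[-3,0,160],"twist":[0,0,0]},{"slide":[-3,0,160],"twist":[0,0,0]}]'
python3 - <<'E'
from h import *
p,d=read_camera('side');cv2.imwrite('pics/s3.png',cv2.resize(p[180:360,130:370],None,fx=3,fy=3))
red=lambda h:((h[...,0]<6)|(h[...,0]>170))&(h[...,1]>130)
P,_=cloud('side',p,d,(200,255,258,290),red);P=P[P[:,0]<.47];print('paddle',len(P),np.median(P,0),np.percentile(P,[3,97],axis=0))
cal=get_calibration('wrist');p,d=read_camera('wrist');cv2.imwrite('pics/w3.png',p);np.savez('w3.npz',p=p,d=d)
ora=lambda h:(h[...,0]>4)&(h[...,0]<18)&(h[...,1]>200)&(h[...,2]>170)
v,u=np.nonzero(ora(cv2.cvtColor(p,cv2.COLOR_BGR2HSV).astype(int))&(d>0));P=world('wrist',np.c_[u,v],d[v,u],cal);P=P[P[:,2]>.24]
print('cap wrist',len(P),np.median(P,0),np.percentile(P,[2,98],axis=0))
s=get_state();print(s['eef_pos'],s['time'])
E
```

```text
time: 5.5
eef_pos: [0.4486, -0.1292, 0.3883]
tcp_rot: [0.823, -0.569, 0.007, -0.001]
wrist_force: [0.7, -1.2, 1.5]
grip_width: -0.001
paddle 454 [ 0.44557381 -0.13091156  0.24467607] [[ 0.42508008 -0.14968786  0.24041696]
 [ 0.4666552  -0.10952776  0.24707571]]
cap wrist 571 [ 0.55386113 -0.13067947  0.26421286] [[ 0.53863497 -0.14136381  0.2622728 ]
 [ 0.57645636 -0.10401502  0.2686076 ]]
[ 0.44706976 -0.12837924  0.38188503] 5.6
```

View pics/s3.png

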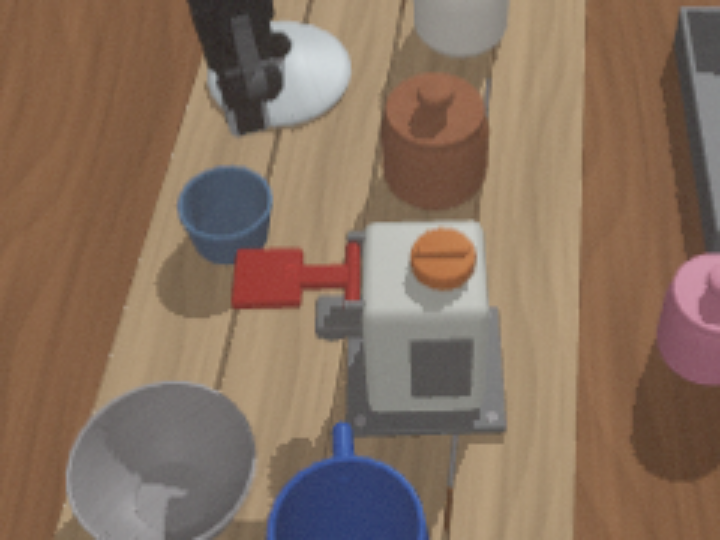

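The lever is back level (paddle z 0.245). Now I travel high to the salt pot.

```bash
python3 -m crank '[{"slide":[12,35,0],"twist":[0,0,0]},{"slide":[24,70,0],"twist":[0,0,0]},{"slide":[36,105,0],"twist":[0,0,0]},{"slide":[48,140,0],"twist":[0,0,0]},{"slide":[60,175,0],"twist":[0,0,0]},{"slide":[72,210,0],"twist":[0,0,0]},{"slide":[85,245,0],"twist":[0,0,0]},{"slide":[98,280,0],"twist":[0,0,0]},{"slide":[111,315,0],"twist":[0,0,0]},{"slide":[122,351,0],"twist":[0,0,0]}]'
python3 - <<'E'
from h import *
p,d=read_camera('side');cv2.imwrite('pics/s4.png',cv2.resize(p[60:240,170:410],None,fx=3,fy=3))
p,d=read_camera('wrist');cal=get_calibration('wrist');cv2.imwrite('pics/w4.png',p)
v,u=np.nonzero(d>0);P=world('wrist',np.c_[u,v],d[v,u],cal)
k=P[(P[:,2]>.216)&(P[:,2]<.24)&(np.hypot(P[:,0]-.568,P[:,1]-.224)<.04)];print('knob',len(k),np.median(k,0),np.percentile(k,[2,98],axis=0))
s=get_state();print(s['eef_pos'],s['time'])
E
```

```text
time: 6.43
eef_pos: [0.5683, 0.2247, 0.3777]
tcp_rot: [0.823, -0.569, -0.001, 0.001]
wrist_force: [0.6, -0.7, 0.9]
grip_width: -0.001
knob 688 [0.56981361 0.22399095 0.22478449] [[0.5570512  0.21167809 0.21908039]
 [0.58120998 0.23584061 0.22655083]]
[0.56806187 0.22691764 0.37670618] 6.5333
```

View pics/w4.png

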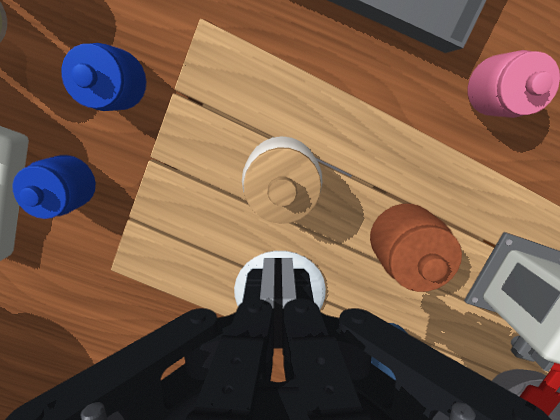

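The wrist view shows the white pot's wooden knob at (282,192), measured at (0.569, 0.224, 0.225). I descend to 26 mm above it and dwell.

```bash
python3 -m crank '[{"slide":[1,0,-20],"twist":[0,0,0]},{"slide":[1,0,-45],"twist":[0,0,0]},{"slide":[1,0,-70],"twist":[0,0,0]},{"slide":[1,0,-90],"twist":[0,0,0]},{"slide":[1,0,-107],"twist":[0,0,0]},{"slide":[1,0,-118],"twist":[0,0,0]},{"slide":[1,0,-125],"twist":[0,0,0]},{"slide":[1,0,-127],"twist":[0,0,0]},{"slide":[1,0,-127],"twist":[0,0,0]}]'
python3 - <<'E'
from h import *
p,d=read_camera('side');cv2.imwrite('pics/s5.png',cv2.resize(p[100:280,170:410],None,fx=3,fy=3))
E
```

```text
time: 7.28
eef_pos: [0.5694, 0.2226, 0.253]
tcp_rot: [0.822, -0.569, -0.0, 0.0]
wrist_force: [0.2, 0.6, 0.5]
grip_width: 0.001
```

View pics/s5.png

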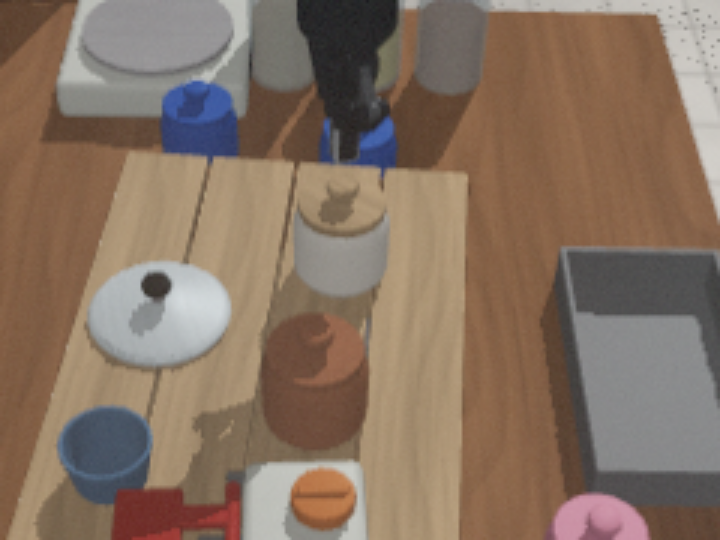

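```bash
python3 -m crank '[{"slide":[0,0,0],"twist":[0,0,0]},{"slide":[0,0,0],"twist":[0,0,0]},{"slide":[0,0,0],"twist":[0,0,0]},{"slide":[0,0,0],"twist":[0,0,0]},{"slide":[0,0,0],"twist":[0,0,0]},{"slide":[0,0,0],"twist":[0,0,0]},{"slide":[0,0,0],"twist":[0,0,0]},{"slide":[0,0,0],"twist":[0,0,0]},{"slide":[0,0,0],"twist":[0,0,0]},{"slide":[0,0,0],"twist":[0,0,0]}]'
```

```text
time: 8.17
eef_pos: [0.5695, 0.2229, 0.2532]
tcp_rot: [0.823, -0.569, -0.0, 0.0]
wrist_force: [0.7, 0.5, 0.2]
grip_width: 0.001
```

```bash
python3 -m crank '[{"slide":[0,0,0],"twist":[0,0,0]},{"slide":[0,0,0],"twist":[0,0,0]},{"slide":[0,0,0],"twist":[0,0,0]},{"slide":[0,0,0],"twist":[0,0,0]},{"slide":[0,0,0],"twist":[0,0,0]},{"slide":[0,0,0],"twist":[0,0,0]},{"slide":[0,0,0],"twist":[0,0,0]},{"slide":[0,0,0],"twist":[0,0,0]},{"slide":[0,0,0],"twist":[0,0,0]},{"slide":[0,0,0],"twist":[0,0,0]}]'
```

```text
time: 9.0
eef_pos: [0.5695, 0.2228, 0.2533]
tcp_rot: [0.822, -0.569, 0.0, -0.0]
wrist_force: [0.3, 0.3, 0.5]
grip_width: -0.0
```

```bash
python3 -m crank '[{"slide":[0,0,0],"twist":[0,0,0]},{"slide":[0,0,0],"twist":[0,0,0]},{"slide":[0,0,0],"twist":[0,0,0]},{"slide":[0,0,0],"twist":[0,0,0]},{"slide":[0,0,0],"twist":[0,0,0]},{"slide":[0,0,0],"twist":[0,0,0]}]'
```

```text
time: 9.5
eef_pos: [0.5695, 0.2228, 0.2533]
tcp_rot: [0.823, -0.569, 0.0, -0.0]
wrist_force: [-0.7, 0.2, -0.6]
grip_width: 0.002
```

The tips are 28 mm above the knob and the dwell was 2.2 s. The picture shows the tips at (345,150) just over the knob at (343,188). Now I go up and across to the cap.

```bash
python3 -m crank '[{"slide":[0,0,40],"twist":[0,0,0]},{"slide":[0,0,80],"twist":[0,0,0]},{"slide":[0,0,115],"twist":[0,0,0]},{"slide":[0,-20,115],"twist":[0,0,0]},{"slide":[0,-60,115],"twist":[0,0,0]},{"slide":[-2,-100,115],"twist":[0,0,0]},{"slide":[-4,-140,115],"twist":[0,0,0]},{"slide":[-6,-180,115],"twist":[0,0,0]},{"slide":[-8,-220,115],"twist":[0,0,0]},{"slide":[-10,-260,115],"twist":[0,0,0]}]'
```

```text
time: 10.33
eef_pos: [0.559, -0.0389, 0.3685]
tcp_rot: [0.823, -0.569, 0.0, -0.0]
wrist_force: [-0.1, -1.0, -0.2]
grip_width: 0.0
```

```bash
python3 -m crank '[{"slide":[-1,-30,0],"twist":[0,0,0]},{"slide":[-2,-60,0],"twist":[0,0,0]},{"slide":[-2,-80,0],"twist":[0,0,0]},{"slide":[-2,-87,0],"twist":[0,0,0]},{"slide":[-2,-87,0],"twist":[0,0,0]}]'
python3 - <<'E'
from h import *
p,d=read_camera('wrist');cal=get_calibration('wrist');cv2.imwrite('pics/w6.png',p)
ora=lambda h:(h[...,0]>4)&(h[...,0]<18)&(h[...,1]>200)&(h[...,2]>100)
v,u=np.nonzero(ora(cv2.cvtColor(p,cv2.COLOR_BGR2HSV).astype(int))&(d>0));P=world('wrist',np.c_[u,v],d[v,u],cal);P=P[P[:,2]>.26]
print('cap wrist',len(P),np.median(P,0),np.percentile(P,[2,98],axis=0)); print(cv2.minEnclosingCircle((P[:,:2]*1000).astype(np.float32)))
s=get_state();print(s['eef_pos'],s['time'])
E
```

```text
time: 10.75
eef_pos: [0.5574, -0.1254, 0.3681]
tcp_rot: [0.822, -0.57, -0.0, -0.0]
wrist_force: [-0.1, -1.1, 0.4]
grip_width: 0.003
cap wrist 1072 [ 0.55797154 -0.12608159  0.26427934] [[ 0.54028612 -0.1395991   0.26118904]
 [ 0.57723273 -0.10313419  0.26890074]]
((558.854248046875, -121.00328063964844), 20.148595809936523)
[ 0.55744949 -0.12409454  0.36817492] 10.8
```

View pics/w6.png

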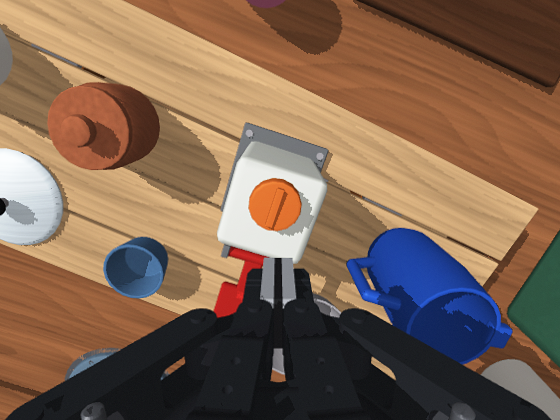

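The cap at (275,205) measures centre (0.559, -0.122) and top 0.268. I descend to 26 mm above it.

```bash
python3 -m crank '[{"slide":[1,1,-15],"twist":[0,0,0]},{"slide":[1,2,-32],"twist":[0,0,0]},{"slide":[1,2,-48],"twist":[0,0,0]},{"slide":[1,2,-60],"twist":[0,0,0]},{"slide":[1,2,-68],"twist":[0,0,0]},{"slide":[1,2,-72],"twist":[0,0,0]},{"slide":[1,2,-73],"twist":[0,0,0]},{"slide":[1,2,-73],"twist":[0,0,0]},{"slide":[1,2,-73],"twist":[0,0,0]}]'
python3 - <<'E'
from h import *
p,d=read_camera('side');cv2.imwrite('pics/s7.png',cv2.resize(p[150:390,130:370],None,fx=2.4,fy=2.4))
E
```

```text
time: 11.55
eef_pos: [0.5589, -0.1222, 0.2964]
tcp_rot: [0.823, -0.569, 0.001, -0.0]
wrist_force: [0.8, -0.3, 0.5]
grip_width: 0.003
```

View pics/s7.png

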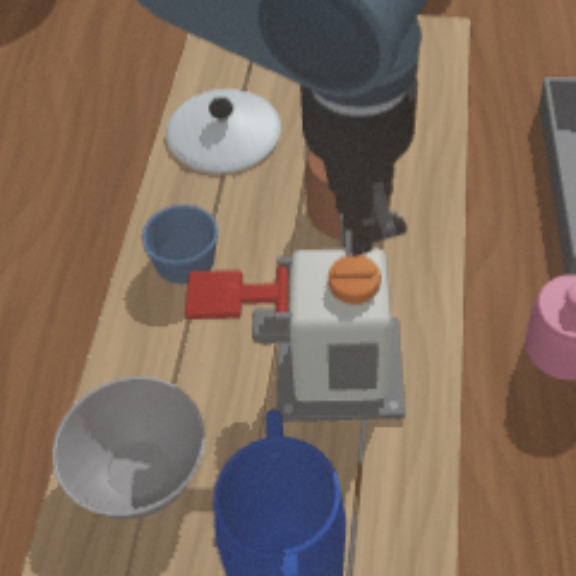

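```bash
python3 -m crank '[{"slide":[0,0,0],"twist":[0,0,0]},{"slide":[0,0,0],"twist":[0,0,0]},{"slide":[0,0,0],"twist":[0,0,0]},{"slide":[0,0,0],"twist":[0,0,0]},{"slide":[0,0,0],"twist":[0,0,0]},{"slide":[0,0,0],"twist":[0,0,0]},{"slide":[0,0,0],"twist":[0,0,0]},{"slide":[0,0,0],"twist":[0,0,0]},{"slide":[0,0,0],"twist":[0,0,0]},{"slide":[0,0,0],"twist":[0,0,0]}]'
```

```text
time: 12.43
eef_pos: [0.5585, -0.1222, 0.2953]
tcp_rot: [0.822, -0.569, -0.0, -0.0]
wrist_force: [-1.6, 0.3, -0.9]
grip_width: -0.0
```

```bash
python3 -m crank '[{"slide":[0,0,0],"twist":[0,0,0]},{"slide":[0,0,0],"twist":[0,0,0]},{"slide":[0,0,0],"twist":[0,0,0]},{"slide":[0,0,0],"twist":[0,0,0]},{"slide":[0,0,0],"twist":[0,0,0]},{"slide":[0,0,0],"twist":[0,0,0]},{"slide":[0,0,0],"twist":[0,0,0]},{"slide":[0,0,0],"twist":[0,0,0]},{"slide":[0,0,0],"twist":[0,0,0]},{"slide":[0,0,0],"twist":[0,0,0]}]'
```

```text
time: 13.27
eef_pos: [0.5585, -0.1222, 0.2953]
tcp_rot: [0.823, -0.569, -0.0, -0.0]
wrist_force: [1.2, 0.1, -0.2]
grip_width: 0.001
```

```bash
python3 -m crank '[{"slide":[0,0,0],"twist":[0,0,0]},{"slide":[0,0,0],"twist":[0,0,0]},{"slide":[0,0,0],"twist":[0,0,0]},{"slide":[0,0,0],"twist":[0,0,0]},{"slide":[0,0,0],"twist":[0,0,0]},{"slide":[0,0,0],"twist":[0,0,0]},{"slide":[0,0,0],"twist":[0,0,0]},{"slide":[0,0,0],"twist":[0,0,0]}]'
python3 - <<'E'
from h import *
p,d=read_camera('side')
red=lambda h:((h[...,0]<6)|(h[...,0]>170))&(h[...,1]>130)
P,_=cloud('side',p,d,(200,255,258,290),red);P=P[P[:,0]<.47];print('paddle',len(P),np.median(P,0))
z=np.load('side0.npz')['p'];df=cv2.absdiff(p,z).max(2);cv2.imwrite('pics/diff.png',df)
p,d=read_camera('top');cv2.imwrite('pics/t8.png',p)
E
```

```text
time: 13.93
eef_pos: [0.5585, -0.1222, 0.2953]
tcp_rot: [0.822, -0.569, 0.0, 0.0]
wrist_force: [-0.3, 0.2, 0.2]
grip_width: -0.001
paddle 455 [ 0.44575248 -0.13095251  0.24453475]
```

View pics/diff.png

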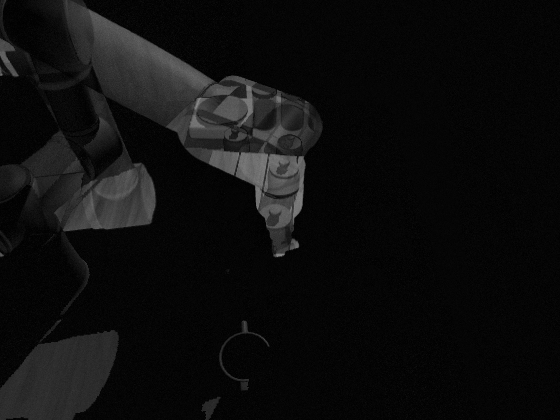

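The difference picture shows a faint ring at the jug's rim, around (245,355). I check how far it moved before handing in.

Run:
```python
from h import *
z0=np.load('side0.npz');a=z0['p'];d0=z0['d']
b,d=read_camera('side')
blue=lambda h:(h[...,0]>105)&(h[...,0]<125)&(h[...,1]>170)
for n,p,dd in (('0',a,d0),('now',b,d)):
    P,uv=cloud('side',p,dd,(205,300,290,415),blue)
    r=P[P[:,2]>.262];e=cv2.fitEllipse((r[:,:2]*1000).astype(np.float32))
    print(n,len(P),uv.mean(0),uv.min(0),uv.max(0),P.mean(0),'rim',len(r),r.mean(0),np.median(P,0))
ga=cv2.cvtColor(a,cv2.COLOR_BGR2GRAY)[300:415,205:290].astype(np.float32);gb=cv2.cvtColor(b,cv2.COLOR_BGR2GRAY)[300:415,205:290].astype(np.float32)
print(cv2.phaseCorrelate(ga,gb))
for roi in [(200,180,250,225),(185,235,225,275),(150,310,220,365),(160,300,420,320)]:
    l,t,r,bb=roi;print(roi,cv2.phaseCorrelate(cv2.cvtColor(a,6)[t:bb,l:r].astype(np.float32),cv2.cvtColor(b,6)[t:bb,l:r].astype(np.float32)))
cv2.imwrite('pics/jug.png',cv2.resize(np.hstack([a[300:415,200:300],b[300:415,200:300]]),None,fx=3.5,fy=3.5))
s1=cv2.resize(cv2.imread('pics/s1.png'),(240,180),interpolation=3)
l=s1[140:180,70:160].astype(int);print('s1 vs 0',abs(l-a[320:360,200:290]).mean(),'s1 vs now',abs(l-b[320:360,200:290]).mean())
print(get_state()['time'])
```

```text
Traceback (most recent call last):
  File "h.py", line 12, in cloud
    v,u=np.nonzero(m);return world(c,np.c_[u,v],d[v,u]),np.c_[u,v]
                             ~~~~~^^^^^^^^^^^^^^^^^^^^^
  File "h.py", line 6, in world
    n=cv2.undistortPoints(np.array(px,float).reshape(-1,1,2),K,np.array([k,0,0,0.])).reshape(-1,2)
      ~~~~~~~~~~~~~~~~~~~^^^^^^^^^^^^^^^^^^^^^^^^^^^^^^^^^^^^^^^^^^^^^^^^^^^^^^^^^^^
cv2.error: OpenCV(4.12.0) /io/opencv/modules/calib3d/src/undistort.dispatch.cpp:347: error: (-215:Assertion failed) CV_IS_MAT(_src) && CV_IS_MAT(_dst) && (_src->rows == 1 || _src->cols == 1) && (_dst->rows == 1 || _dst->cols == 1) && _src->cols + _src->rows - 1 == _dst->rows + _dst->cols - 1 && (CV_MAT_TYPE(_src->type) == CV_32FC2 || CV_MAT_TYPE(_src->type) == CV_64FC2) && (CV_MAT_TYPE(_dst->type) == CV_32FC2 || CV_MAT_TYPE(_dst->type) == CV_64FC2) in function 'cvUndistortPointsInternal'
```

Run:
```python
from h import *
z0=np.load('side0.npz');a=z0['p'];d0=z0['d']
b,d=read_camera('side')
print(a[375,225],b[375,225],cv2.cvtColor(a,cv2.COLOR_BGR2HSV)[375,225])
blue=lambda h:(h[...,0]>95)&(h[...,0]<135)&(h[...,1]>120)
for n,p,dd in (('0',a,d0),('now',b,d)):
    P,uv=cloud('side',p,dd,(205,300,290,415),blue)
    r=P[P[:,2]>.262] if len(P) else P
    print(n,len(P),uv.mean(0),uv.min(0),uv.max(0),P.mean(0),'rim',len(r),r.mean(0))
G=lambda p:cv2.cvtColor(p,cv2.COLOR_BGR2GRAY).astype(np.float32)
for roi in [(205,315,290,415),(200,180,250,225),(185,235,225,275),(150,310,220,365)]:
    l,t,r,bb=roi;print(roi,cv2.phaseCorrelate(G(a)[t:bb,l:r].copy(),G(b)[t:bb,l:r].copy()))
cv2.imwrite('pics/jug.png',cv2.resize(np.hstack([a[300:415,200:300],b[300:415,200:300]]),None,fx=3.5,fy=3.5))
s1=cv2.resize(cv2.imread('pics/s1.png'),(240,180),interpolation=cv2.INTER_AREA)
l=s1[140:180,70:160].astype(int);print('s1 vs 0',abs(l-a[320:360,200:290]).mean(),'s1 vs now',abs(l-b[320:360,200:290]).mean())
print(get_state()['time'])
```

```text
[105  63  47] [107  62  49] [112 141 105]
0 3461 [246.30887027 369.47385149] [219 321] [272 410] [ 0.50736544 -0.30549974  0.2125633 ] rim 682 [ 0.51019542 -0.32237464  0.26859214]
now 3427 [246.39247155 369.81353954] [220 321] [272 410] [ 0.50750368 -0.30589801  0.21213146] rim 659 [ 0.51088367 -0.32311019  0.2686372 ]
(205, 315, 290, 415) ((0.004106549355981315, -0.09178269095972524), 0.7972790217929416)
(200, 180, 250, 225) ((-0.079038278297066, 0.5222541679163193), 1.0229625697665745)
(185, 235, 225, 275) ((0.003669379053469868, -0.04637656246755384), 1.0078157842159272)
(150, 310, 220, 365) ((-0.004264161093729513, -0.00790622358028159), 1.015310674464261)
s1 vs 0 2.611666666666667 s1 vs now 3.948796296296296
14.1333
```

View pics/jug.png

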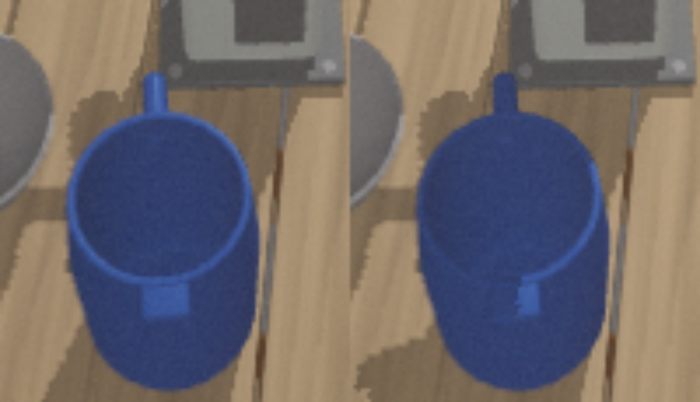

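The difference at the jug is only the arm's shadow on its rim; it has not moved. The lever is up and the tips are still over the cap, so I hand in.

Run:
```python
from bench import *
s=get_state();print(s['eef_pos'],s['wrist_force'],s['time']);print(hand_in())
```

```text
[ 0.55846055 -0.12215921  0.29528219] [ 0.29082931  0.37037338 -0.61048464] 14.1333
the job is handed in; nothing more can be done
None
```

I carried out all three steps and handed the job in at 14.1 s of the 56 s allowed. No verdict is reported, so the result rests on my own checks.

- **Lever:** I pressed it with the shut fingertips until it hit its stop. The force rose from 11 to 27 N over less than 1 mm. It sprang back level, with the paddle measured at z 0.245 m, the same as at the start.
- **Salt pot:** I pointed from about 28 mm above the lid knob for about 2.2 s. The measured knob position put me under 2 mm off sideways.
- **Filler cap:** I pointed from about 27 mm above the cap for about 2.5 s and finished there, about 1 mm off centre.

**Last checks:**
- The lever was up, and the wrist force was within noise after the press.
- The start and end side pictures differed at the jug's rim. Up close this was the arm's shadow; the jug measured within 1 mm of where it began, within measurement error.
- The bowl and ramekin showed no shift in the same comparison.
- At the pot lid, image correlation gave 0.5 pixel. I put that down to the arm's shadow but did not measure the lid further.
- The salt and clay pots were behind the arm in the final side picture. For those I rely on there having been no contact force, and I did not look at the final top picture.

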